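# Start the bench centrifuge

### The arm

A 7-joint arm with a two-finger parallel gripper is mounted at the origin on a cart in front of the work surface, level with it; the furniture and walls round the work are solid. World frame = base frame: x ahead of the robot, y to its left, z up, the work surface at z = 0. Lengths are in m, angles in rad, forces in N, time in s.
With the tool pointing down it reaches from about 0.4 to 0.85 m from the base axis. Payload 10.4 kg.
Tool frame: the origin (TCP) lies at the very end of the fingers, on their centre line; the grasp point (between the pads) lies r.hold_point_z behind it (r.hold_point_z is the distance from the TCP to the grasp point, in m); z points along the fingers, y is the direction in which the jaws open and shut (so a half turn about z gives the same grasp; the last joint's range is limited). The gripper opens to 87 mm and grips with 3 to 60 N. Pads are 19 mm wide; open, the fingers measure 117 mm over their backs; the gripper's body (75 mm by 190 mm) begins 51 mm behind the grasp point.
Start: joints at [-1.185, 0.332, -0.065, 1.46, 0.022, 1.35, -0.088], TCP at [0.248, 0.574, 0.223] pointing down, gripper open.
Joint ranges: [-2.6, 2.6], [-0.5, 2.12], [-1.47, 1.34], [0.16, 2.42], [-1.27, 4.41], [0.06, 2.06], [-2.6, 2.6]. Speed limits (rad/s): [2.22, 2.22, 2.79, 2.79, 3.14, 3.14, 3.14].

### API

Orientations are given as a unit quaternion [x, y, z, w].
In Python, from bench import r gives the robot as it stands.
- The arm moves only by the tool send_rows, never from a script. Its argument "commands" is a list of rows, each a list of 7 numbers: the shift along the world's x, y, z normalised to -1 to 1, where 1 is 0.03 m, then the turn, a rotation vector about the world's x, y, z normalised to -1 to 1, where 1 is 5 degrees, then the gripper command: -1 is fully open, 1 is shut, values between are in proportion. In form: [[tx, ty, tz, ax, ay, az, jaw], ...]. A call has 1 to 10 rows; each row shifts and turns the pose as measured when the row begins; what a row does not reach is not made up. A row lasts 1/12 s, in which the tool goes at most 41.7 mm and 7.16 degrees, less where a joint would pass 70% of its speed; a pose out of reach is approached as far as the arm can. A call with a number of a shift or a turn outside -1 to 1 is refused whole. A call with a gripper value outside its range is refused whole. The fingers move at their own pace and stop on an object; "grip_force" is the grip in N (left out, the last holds). Time passes only in rows, so rows that do not move let the fingers close. It gives the time, the measured TCP pose, the force and the opening at its end, in the units of the state.
- r.read_state(): the state, without advancing time (a new reading comes with each control period).
- r.camera(name): name is "scene" or "top" or "wrist"; returns the picture (420x560x3 uint8, blue, green, red); there is no depth.
- r.calibration(name): a dict with "K" (3x3 intrinsics, pixels), "dist" ([k1, k2, p1, p2, k3] as OpenCV has them; the pictures are not rectified), "R" (3x3) and "t" (3): a world point X has camera coordinates R X + t; the wrist camera has in their place "mount" (4x4, takes a point from camera to tool coordinates, whose origin is the TCP and whose axes are the flange's). Camera axes: x right, y down, z forward; pixel columns grow to the right and rows downward; lengths in m; the calibration is good to about 2 mm. A picture is of the moment at which its call begins: read the wrist's pose just before it. calibration takes no time and is no camera call.
- r.close_job(): hands the job in, once; it reports no verdict.
The state is a dict: "time": time; "joint_positions": joint angles; "joint_vel": joint speeds; "joint_torque": joint torques, N m; "ee_pos": TCP position; "eef_rot": TCP orientation; "ft_force": force on the tool from outside, world axes, zero at the start; "torque": the same for the moment, N m; "width": finger opening in m.
Only numpy, scipy, OpenCV 4.12 (cv2) and the standard library are available. Lean on these libraries where they do the work, as an engineer would, in place of code of your own. Each camera call takes 0.05 s, during which the arm holds its last target.

### The job

Start the small bench centrifuge using only the fingertips: push its raised lid down until it is fully shut, then press the sloping half of the rocker switch fully down so that it is on, and last press the large round key fully down and let it come back up. Keep to that order, do not press the oblong key, and leave the vials, gauze roll, syringe, slide box and timer around it where they are - nothing is to be picked up.

Things in the scene. Friction and masses are not known exactly. Their poses are not given: they have to be found in the camera images.
- centrifuge: small grey and white bench centrifuge, fixed, 200 mm deep (x) by 196 mm wide (y). Origin at the centre of its underside on the worktop, z up, -x towards its operator. Its front part (x -100 to -15 mm) is a low console with a flat top 60 mm above the worktop; behind it (x -15 to +100 mm) stands the rotor housing, 100 mm high, with a blank display on its front face. Only its yaw and place vary
- lid (a joint): hinge of the round grey lid on top of the housing, rad; 0 = fully shut, grows as the front of the lid rises (starts 0.35 to 0.65). The hinge axis runs along the machine's y at x +93, z 104 mm in the machine's frame. The hinge is stiff: the lid stays where it is left, and about 2 to 4 N down on its front tab closes it; when shut, it stops dead
- lid_tab (a point): middle of the top of the lid's flat front tab (44 mm wide, 26 mm deep, front edge 8 mm in front of this point), 108 mm from the hinge axis; 109 mm above the worktop and at x -15 mm in the machine's frame when the lid is shut, 38 to 65 mm higher at the start
- rocker_base: black bezel 50 x 46 x 6 mm that carries the rocker switch, fixed on the console; origin at the centre of its underside, axes as the machine's. It stands at any of three places in a row along the machine's y (60 mm apart, x -62 mm in the machine's frame, 60 mm above the worktop); the two keys have the other two
- rocker (a joint): hinge of the white V-shaped rocker (45 mm long in the machine's x, 26 mm wide), rad; 0 = off, the rear half (towards the housing) sloping up and the front half level; 0.36 = on, rear half pressed level and the front half sloping up. It pivots on its middle, 14 mm above the bezel's underside, takes about 2 N at the end of a half and stays where it is put
- rocker_raised_end (a point): point on the face of the rear half of the rocker, 16 mm from the pivot line; with the switch off 80 mm above the worktop, with it on 74 mm
- round_key (a joint): travel of the round key, m; 0 = up, 0.006 = fully down. Spring return, 2 N to start it, 4.5 N fully down
- round_key_top (a point): centre of the top of the large round white key, 34 mm across, 76 mm above the worktop when up; in a round collar 41 mm across whose top is 8 mm below the key's
- oblong_key (a joint): travel of the oblong key, m; 0 = up, 0.006 = fully down. Spring return as the round key
- oblong_key_top (a point): centre of the top of the oblong white key (stop), 36 mm in the machine's x by 16 mm, 76 mm above the worktop when up
- brown_vial: brown glass vial with a crimped cap, 23 mm across, 54 mm tall; loose, bystander beside the centrifuge; origin at the centre of its underside
- clear_vial: clear glass vial with a crimped cap, 23 mm across, 54 mm tall; loose, bystander beside the centrifuge; origin at the centre of its underside
- gauze_roll: white gauze roll standing on end, 50 mm across, 61 mm tall; loose, bystander beside the centrifuge; origin at the centre of its underside
- slide_box: blue closed box for microscope slides, 66 x 98 x 35 mm; loose, bystander beside the centrifuge; origin at the centre of its underside
- syringe: small syringe lying on the worktop, 138 mm long, 19 mm high; loose, bystander beside the centrifuge; origin at the centre of its underside
- lab_timer: white lab timer lying flat, 55 x 62 x 22 mm; loose, bystander beside the centrifuge; origin at the centre of its underside

How it is judged:
On the way, in this order (a step that is already met when the one before it is completed fails the run):
1. the lid is pushed fully shut (value of joint lid below 0.04 rad), for 0.2 s.
2. the rocker is pressed on (value of joint rocker above 0.29 rad and value of joint lid below 0.06 rad), for 0.2 s.
3. the round key is pressed down (all of step 2 and value of joint round_key above 0.0045 m), for 0.1 s.
At the end, for the whole second after the job is handed in: The lid is shut (under 0.04 rad), the rocker is on (over 0.29 rad), both keys are up again (under 1.5 mm) and every bystander is within 25 mm of where it stood (value of joint lid below 0.04 rad and value of joint rocker above 0.29 rad and value of joint each of round_key, oblong_key below 0.0015 m and distance of each of brown_vial, clear_vial, gauze_roll, slide_box, syringe, lab_timer from where it was at the start of the episode below 0.025 m); the robot touches nothing.
It fails at once if the oblong key is pressed (2.5 mm or more) (value of joint oblong_key above 0.0025 m).
It fails at once if the rocker is switched on while the lid is open (value of joint rocker above 0.2 rad and value of joint lid above 0.08 rad).
It fails at once if the round key is pressed before the rocker is on (value of joint round_key above 0.003 m and value of joint rocker below 0.27 rad).
It fails at once if the lid is lifted further open (value of joint lid above 0.8 rad).
It fails at once if a bystander is lifted, carried or shoved by more than 25 mm (distance of any of brown_vial, clear_vial, gauze_roll, slide_box, syringe, lab_timer from where it was at the start of the episode above 0.025 m).
It also fails if it takes over 42 s, if anything falls off the work surface, if the arm or the gripper's body presses on something with over 40 N, if the wrist force passes 120 N, or if a joint passes its speed limit or range.

## Working session

There is one attempt and no reset: what is moved stays moved. The work goes in short steps, Python scripts to look and compute and a tool call to move; the robot and the scene stay as the last step left them, time stands still between calls to the robot, and variables do not carry over. Pictures are saved under pics/ and viewed, and the job is handed in when it is done.

Besides the shell and the picture viewer there is one more tool, called by a JSON object that holds its "op" and its "data". send_rows: Moves the arm, as the interface text tells. Scaled input: -1 to 1 covers 0.03 m each way for a shift and 5 degrees each way for a turn. Its arguments: {"type":"object","properties":{"commands":{"type":"array"},"grip_force":{"type":"number"}},"required":["commands"]}

```bash
mkdir -p pics; ls; python3 - <<'E'
from bench import r
import cv2,json
s=r.read_state(); print(s)
for n in ("scene","top","wrist"):
    cv2.imwrite(f"pics/{n}0.png",r.camera(n))
    print(n,r.calibration(n))
print(r.hold_point_z, r.read_state()["time"])
E
```

```text
pics
{'time': 0.0, 'joint_positions': array([-1.18461118,  0.33286118, -0.06470769,  1.4609305 ,  0.02158964,
        1.34988726, -0.08851318]), 'joint_vel': array([-1.15006538e-03,  5.87199379e-05, -7.93251875e-05,  9.36982212e-04,
        6.48409448e-05,  3.55059909e-04,  5.83807802e-05]), 'joint_torque': array([ 4.21514260e-04, -6.23258615e+01,  2.46090547e-02, -3.89895773e+01,
       -6.14201557e-02,  3.98478890e-02,  1.65924944e-04]), 'ee_pos': array([0.24828102, 0.57315599, 0.22176579]), 'eef_rot': array([ 2.02966212e-01,  9.79185495e-01, -6.85888679e-04, -1.15899453e-04]), 'ft_force': array([-0.25248724,  0.0322874 ,  0.5477007 ]), 'torque': array([ 0.0242245 , -0.01087841, -0.0070118 ]), 'width': 0.08719264796220869}
scene {'K': array([[406.50260217,   0.        , 277.7476193 ],
       [  0.        , 406.50260217, 207.1094033 ],
       [  0.        ,   0.        ,   1.        ]]), 'dist': array([-0.0546012,  0.       ,  0.       ,  0.       ,  0.       ]), 'R': array([[-0.57472738, -0.81823741, -0.0132656 ],
       [-0.30943265,  0.23229418, -0.92211217],
       [ 0.75758819,
[... 434 characters left out ...]
13919206, -0.02408396, -0.98997249]]), 't': array([0.07382001, 0.52584284, 0.95816618])}
wrist {'K': array([[291.51296882,   0.        , 281.24576773],
       [  0.        , 291.51296882, 212.96215056],
       [  0.        ,   0.        ,   1.        ]]), 'dist': array([-0.00989112,  0.        ,  0.        ,  0.        ,  0.        ]), 'mount': array([[ 5.67787936e-04, -9.55487663e-01, -2.95030512e-01,
         8.09318839e-02],
       [ 9.99999795e-01,  4.54693155e-04,  4.51933320e-04,
        -8.55026759e-04],
       [-2.97668358e-04, -2.95030708e-01,  9.55487725e-01,
        -1.62314015e-01],
       [ 0.00000000e+00,  0.00000000e+00,  0.00000000e+00,
         1.00000000e+00]])}
0.0187 0.15
```

View pics/scene0.png

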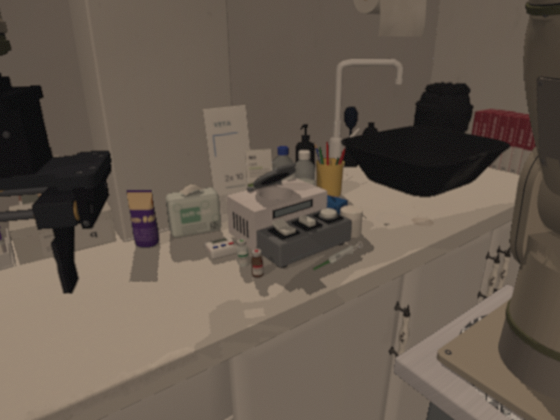

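View pics/top0.png

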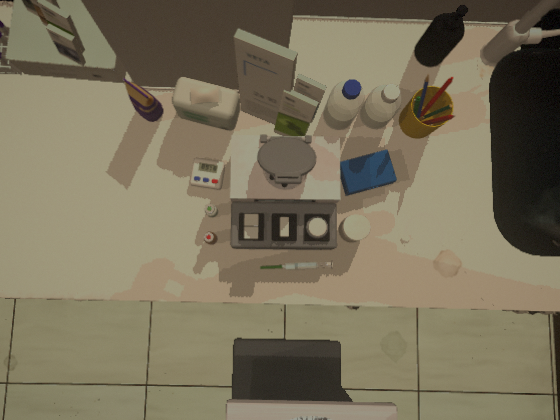

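View pics/wrist0.png

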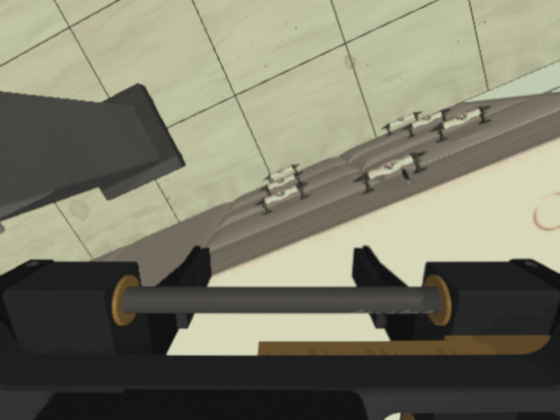

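```bash
python3 - <<'E'
import cv2,numpy as np
a=cv2.imread("pics/top0.png")[125:280,190:400]
a=cv2.resize(a,None,fx=3.8,fy=3.8,interpolation=cv2.INTER_CUBIC)
a=np.clip(255*(a/255.)**.6,0,255).astype('uint8')
cv2.imwrite("pics/topz.png",a)
a=cv2.imread("pics/scene0.png")[150:290,180:390]
a=cv2.resize(a,None,fx=3.8,fy=3.8,interpolation=cv2.INTER_CUBIC)
a=np.clip(255*(a/255.)**.6,0,255).astype('uint8')
cv2.imwrite("pics/scenez.png",a)
E
```

```text
(no output)
```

View pics/topz.png

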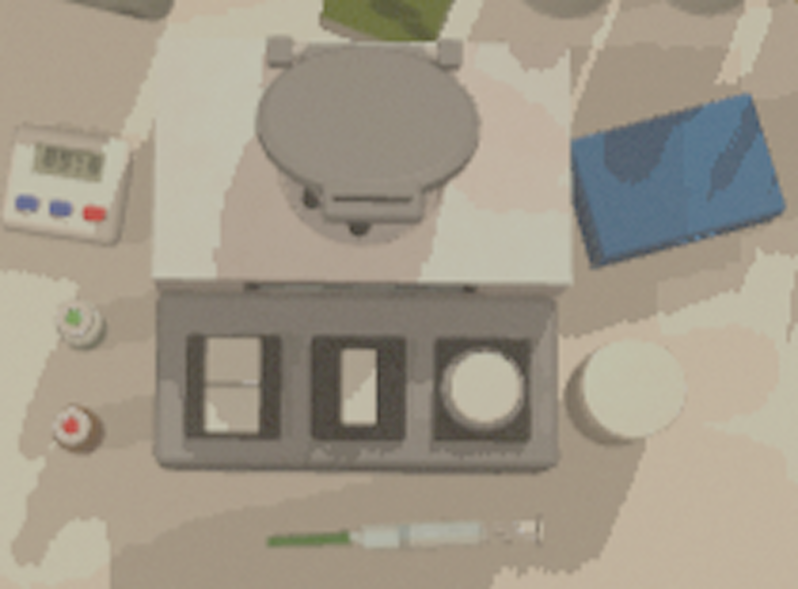

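View pics/scenez.png

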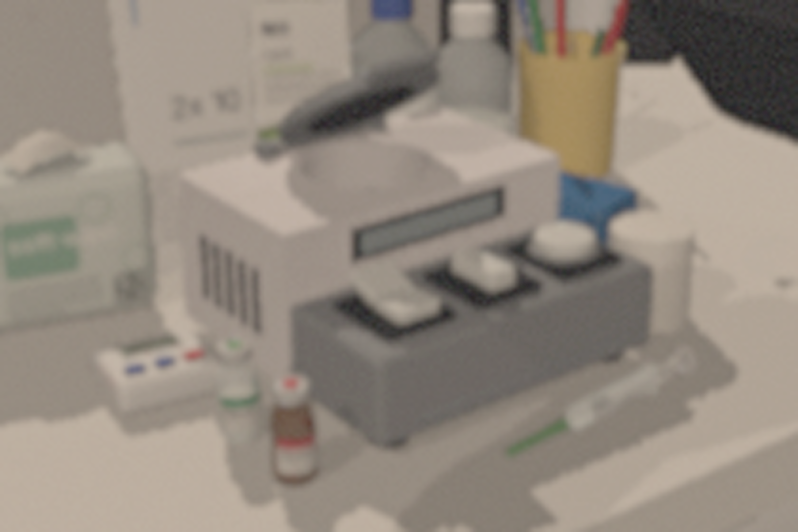

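```bash
cat > h.py <<'E'
import numpy as np,cv2
from scipy.optimize import least_squares
from scipy.spatial.transform import Rotation as Ro
def proj(c,X):
    X=np.atleast_2d(X).astype(float)
    return cv2.projectPoints(X,cv2.Rodrigues(c["R"])[0],c["t"],c["K"],c["dist"])[0][:,0]
def wristcal(c,s):
    T=np.eye(4);T[:3,:3]=Ro.from_quat(s["eef_rot"]).as_matrix();T[:3,3]=s["ee_pos"]
    M=np.linalg.inv(T@c["mount"]); return dict(K=c["K"],dist=c["dist"],R=M[:3,:3],t=M[:3,3])
def tri(obs):
    def f(X): return np.concatenate([proj(c,X)[0]-p for c,p in obs])
    q=least_squares(f,[.5,0,.1]); return q.x,q.fun
def m2w(p,X):
    X=np.atleast_2d(X); c,s=np.cos(p[2]),np.sin(p[2])
    return np.c_[p[0]+c*X[:,0]-s*X[:,1],p[1]+s*X[:,0]+c*X[:,1],X[:,2]]
E
python3 - <<'E'
from h import *
from bench import r
ct,cs=r.calibration("top"),r.calibration("scene")
zt=lambda u,v:(np.array([u,v])+.5)/3.8-.5+np.array([190,125])
zs=lambda u,v:(np.array([u,v])+.5)/3.8-.5+np.array([180,150])
T=[((-62,60,74),(232,383)),((-62,0,76),(359,387)),((-62,-60,76),(485,388)),((-15,98,100),(154,280)),((-15,-98,100),(571,284))]
S=[((-62,0,76),(482,263)),((-62,-60,76),(564,238)),((-15,98,100),(282,234)),((-15,-98,100),(560,153))]
def f(p):
    return np.concatenate([proj(ct,m2w(p,np.array(X)/1e3))[0]-zt(*u) for X,u in T]+[proj(cs,m2w(p,np.array(X)/1e3))[0]-zs(*u) for X,u in S])
q=least_squares(f,[.55,0,0]); print(q.x,np.degrees(q.x[2])); print(q.fun.reshape(-1,2).round(1))
for n,a,b in [("round",(485,388),(564,238)),("obl",(359,387),(482,263)),("tab/front corner of lid",(373,205),(300,128)),("hl",(154,280),(282,234)),("hr",(571,284),(560,153))]:
    X,e=tri([(ct,zt(*a)),(cs,zs(*b))]); print(n,X.round(4),e.round(1))
for n,X in dict(tabshut=(-15,0,109),rock=(-46,60,80),round=(-62,-60,76),obl=(-62,0,76)).items(): print(n,m2w(q.x,np.array(X)/1e3).round(4))
# lid angle from tab pixel in top view
for th in (.35,.45,.55,.65):
    L=.108; a0=np.arctan2(.005,.108)
    X=[.093-L*np.cos(th+a0),0,.104+L*np.sin(th+a0)]
    W=m2w(q.x,X);print(th,W.round(3),((proj(ct,W)[0]-[190,125]+.5)*3.8-.5).round(0),((proj(cs,W)[0]-[180,150]+.5)*3.8-.5).round(0))
E
```

```text
[0.53251908 0.06393929 0.01334652] 0.7646993445010414
[[-0.   0.4]
 [-0.2 -0.3]
 [-0.2 -0.1]
 [-0.7 -0.6]
 [ 0.  -0. ]
 [ 0.5 -0.8]
 [ 0.5 -1.2]
 [ 0.4  0.5]
 [ 0.3  0.8]]
round [0.4718 0.0028 0.0728] [-0.2 -0.2  0.4  0. ]
obl [0.4706 0.0631 0.0741] [-0.3 -0.2  0.4  0. ]
tab/front corner of lid [0.5624 0.0789 0.1266] [-10.3  -8.1  16.3   1.2]
hl [0.5156 0.1613 0.101 ] [-0.5 -0.4  0.7  0.1]
hr [ 0.5187 -0.0337  0.102 ] [-0.1 -0.1  0.2  0. ]
tabshut [[0.5175 0.0637 0.109 ]]
rock [[0.4857 0.1233 0.08  ]]
round [[0.4713 0.0031 0.076 ]]
obl [[0.4705 0.0631 0.076 ]]
0.35 [[0.526 0.064 0.146]] [367. 248.] [422. 112.]
0.45 [[0.531 0.064 0.155]] [369. 234.] [416.  93.]
0.55 [[0.536 0.064 0.165]] [370. 218.] [410.  75.]
0.65 [[0.543 0.064 0.173]] [371. 199.] [403.  57.]
```

{"op": "send_rows", "data": {"commands": [[0.5, -0.9, 0.5, 0, 0, 0.5, 1], [0.5, -0.9, 0.5, 0, 0, 0.5, 1], [0.5, -0.9, 0.3, 0, 0, 0.5, 1], [0.5, -0.9, 0, 0, 0, 0.5, 1], [0.5, -0.9, 0, 0, 0, 0.5, 1], [0.5, -0.9, 0, 0, 0, 0.5, 1], [0.5, -0.9, 0, 0, 0, 0.5, 1], [0.5, -0.9, 0, 0, 0, 0.5, 1], [0.5, -0.9, 0, 0, 0, 0.5, 1], [0.5, -0.9, 0, 0, 0, 0.5, 1]], "grip_force": 20}}

```text
time: 0.98
ee_pos: [0.3955, 0.2949, 0.2583]
eef_rot: [-0.03, 1.0, -0.003, -0.002]
ft_force: [0.5, -0.1, 0.1]
width: 0.0287
```

{"op": "send_rows", "data": {"commands": [[0.5, -0.9, 0, 0, 0, -0.5, 1], [0.5, -0.9, 0, 0, 0, 0, 1], [0.5, -0.9, 0, 0, 0, 0, 1], [0.5, -0.9, 0, 0, 0, 0, 1], [0.5, -0.9, 0, 0, 0, 0, 1], [0.5, -0.9, 0, 0, 0, 0, 1], [0.2, -0.9, 0, 0, 0, 0, 1], [0, -0.8, 0, 0, 0, 0, 1], [0, 0, 0, 0, 0, 0, 1]]}}

```text
time: 1.73
ee_pos: [0.4958, 0.0627, 0.2575]
eef_rot: [-0.004, 1.0, -0.004, -0.002]
ft_force: [0.4, -1.2, -0.3]
width: 0.0005
```

```bash
python3 - <<'E'
from h import *
from bench import r
import pickle
s=r.read_state(); im=r.camera("wrist"); cv2.imwrite("pics/w1.png",im); cv2.imwrite("pics/s1.png",r.camera("scene"))
pickle.dump(s,open("s1.pkl","wb")); print(s["ee_pos"],s["eef_rot"],s["width"])
c=wristcal(r.calibration("wrist"),s)
p=[.5325,.0639,.0133]
for n,X in dict(rock=(-46,60,80),round=(-62,-60,76),obl=(-62,0,76),hl=(-15,98,100),hr=(-15,-98,100),tip=(0,0,0)).items(): print(n,proj(c,m2w(p,np.array(X)/1e3)).round(0))
E
```

```text
[0.4958399  0.06266057 0.25751054] [-0.00433521  0.99998081 -0.00388362 -0.00212181] 0.0005388972196327181
rock [[334. 187.]]
round [[233. 173.]]
obl [[284. 173.]]
hl [[369. 217.]]
hr [[199. 217.]]
tip [[284. 206.]]
```

View pics/w1.png

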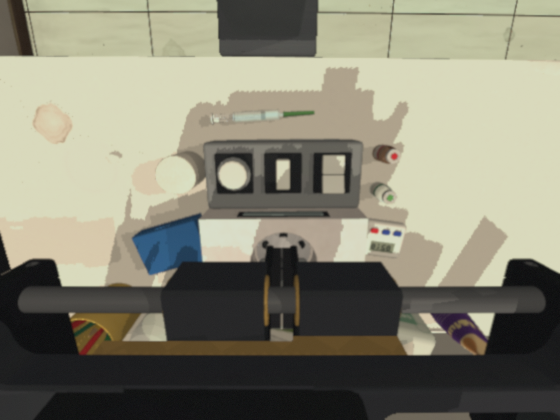

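View pics/s1.png

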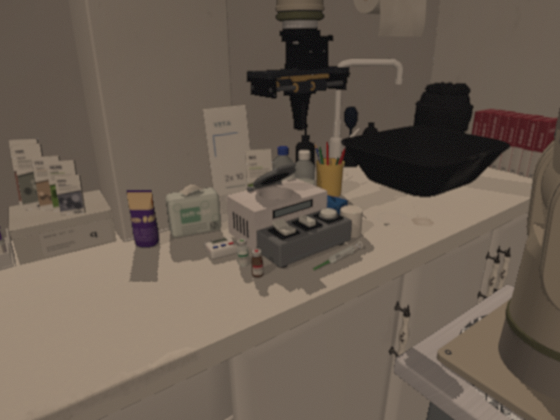

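{"op": "send_rows", "data": {"commands": [[0.8, 0, 0, 0, 0, 0, 1], [0.8, 0, -0.4, 0, 0, 0, 1], [0, 0, -0.8, 0, 0, 0, 1], [0, 0, -0.6, 0, 0, 0, 1], [0, 0, 0, 0, 0, 0, 1]]}}

```text
time: 2.25
ee_pos: [0.5448, 0.0755, 0.202]
eef_rot: [-0.011, 1.0, -0.001, -0.001]
ft_force: [-1.4, 0.3, 1.0]
width: 0.0008
```

```bash
python3 - <<'E'
from h import *
from bench import r
a=r.camera("scene"); s=r.read_state();print(s["ee_pos"],s["time"])
cv2.imwrite("pics/s2.png",cv2.resize(a[110:260,180:390],None,fx=3.8,fy=3.8,interpolation=cv2.INTER_CUBIC))
E
```

```text
[0.5450994  0.07588645 0.20359177] 2.3
```

View pics/s2.png

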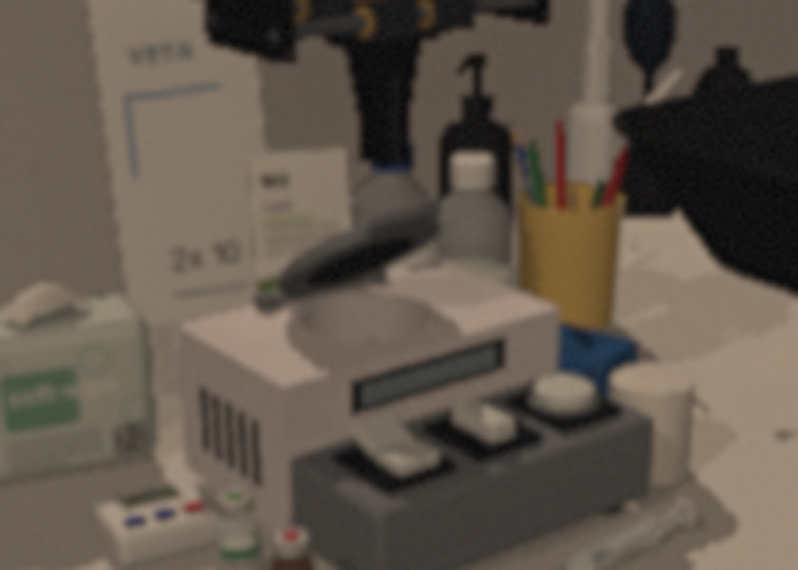

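{"op": "send_rows", "data": {"commands": [[0, -0.4, -0.2, 0, 0, 0, 1], [0, 0, -0.3, 0, 0, 0, 1], [-0.05, 0, -0.4, 0, 0, 0, 1], [-0.1, 0, -0.4, 0, 0, 0, 1], [-0.1, 0, -0.4, 0, 0, 0, 1]]}}

```text
time: 2.72
ee_pos: [0.5396, 0.0652, 0.1552]
eef_rot: [-0.013, 1.0, 0.001, 0.003]
ft_force: [0.0, 0.8, 1.5]
width: 0.0004
```

{"op": "send_rows", "data": {"commands": [[-0.2, 0, -0.4, 0, 0, 0, 1], [-0.2, 0, -0.4, 0, 0, 0, 1], [-0.15, 0, -0.4, 0, 0, 0, 1], [-0.1, 0, -0.3, 0, 0, 0, 1], [0, 0, -0.2, 0, 0, 0, 1]]}}

```text
time: 3.13
ee_pos: [0.521, 0.0654, 0.1067]
eef_rot: [-0.012, 1.0, 0.003, 0.007]
ft_force: [-46.1, -7.8, 114.3]
width: 0.0006
```

{"op": "send_rows", "data": {"commands": [[0, 0, 0.15, 0, 0, 0, 1]]}}

```text
time: 3.22
ee_pos: [0.5212, 0.0653, 0.1133]
eef_rot: [-0.012, 1.0, 0.004, 0.008]
ft_force: [0.9, -0.2, -0.7]
width: 0.0005
```

{"op": "send_rows", "data": {"commands": [[0, 0, 0.5, 0, 0, 0, 1], [-0.5, 0.8, 0.3, 0, 0, 0, 1], [-0.6, 0.9, 0, 0, 0, 0, 1], [0, 0, 0, 0, 0, 0, 1], [0, 0, 0, 0, 0, 0, 1]]}}

```text
time: 3.63
ee_pos: [0.4882, 0.1171, 0.1408]
eef_rot: [-0.01, 1.0, 0.005, 0.011]
ft_force: [0.7, -0.8, -0.1]
width: 0.0005
```

```bash
python3 - <<'E'
from h import *
from bench import r
a=r.camera("scene"); s=r.read_state();print(s["ee_pos"],s["eef_rot"],s["time"])
cv2.imwrite("pics/s3.png",cv2.resize(a[110:260,180:390],None,fx=3.8,fy=3.8,interpolation=cv2.INTER_CUBIC))
cv2.imwrite("pics/w3.png",r.camera("wrist"))
E
```

```text
[0.48803286 0.11745446 0.14061016] [-0.01034107  0.99987761  0.0052986   0.01047653] 3.6833
```

View pics/s3.png

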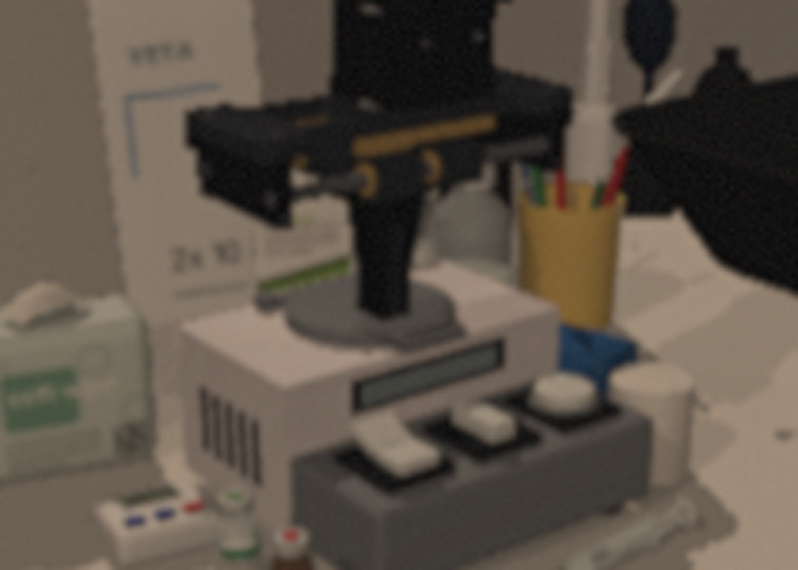

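View pics/w3.png

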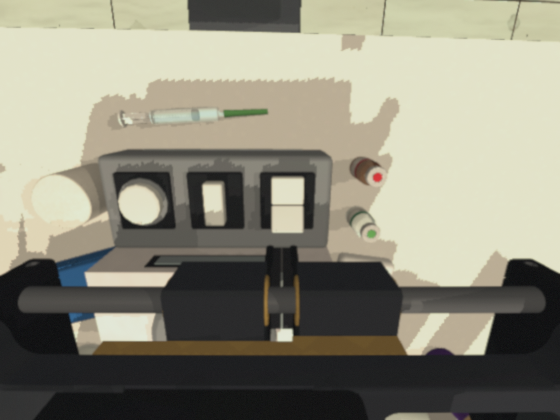

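{"op": "send_rows", "data": {"commands": [[-0.1, 0.2, -0.5, 0, 0, 0, 1], [0, 0, -0.5, 0, 0, 0, 1], [0, 0, -0.5, 0, 0, 0, 1], [0, 0, -0.2, 0, 0, 0, 1]]}}

```text
time: 4.07
ee_pos: [0.4876, 0.1201, 0.0884]
eef_rot: [-0.008, 1.0, 0.005, 0.012]
ft_force: [-0.9, 0.5, 0.4]
width: 0.0006
```

{"op": "send_rows", "data": {"commands": [[-0.1, 0.1, -0.15, 0, 0, 0, 1], [0, 0, -0.15, 0, 0, 0, 1], [0, 0, -0.12, 0, 0, 0, 1]]}}

```text
time: 4.32
ee_pos: [0.4851, 0.1218, 0.0746]
eef_rot: [-0.006, 1.0, 0.005, 0.012]
ft_force: [-0.0, -0.4, 4.9]
width: 0.0004
```

{"op": "send_rows", "data": {"commands": [[0, 0, -0.08, 0, 0, 0, 1], [0, 0, -0.05, 0, 0, 0, 1]]}}

```text
time: 4.48
ee_pos: [0.4853, 0.1218, 0.0742]
eef_rot: [-0.006, 1.0, 0.006, 0.011]
ft_force: [-12.8, -2.9, 22.2]
width: 0.0003
```

Hard stop felt at z 0.0742 (expected 0.074). Lift and move towards the round key, checking on the way.

{"op": "send_rows", "data": {"commands": [[0, 0, 0.3, 0, 0, 0, 1], [0, 0, 0.8, 0, 0, 0, 1], [-0.1, -0.8, 0.6, 0, 0, 0, 1], [-0.1, -0.9, 0, 0, 0, 0, 1], [-0.1, -0.9, 0, 0, 0, 0, 1], [-0.1, -0.9, 0, 0, 0, 0, 1], [0, -0.3, 0, 0, 0, 0, 1], [0, 0, 0, 0, 0, 0, 1], [0, 0, 0, 0, 0, 0, 1]]}}

```text
time: 5.23
ee_pos: [0.4748, 0.004, 0.1329]
eef_rot: [-0.007, 1.0, 0.007, 0.015]
ft_force: [-0.9, 0.3, 0.2]
width: 0.0004
```

```bash
python3 - <<'E'
from h import *
from bench import r
a=r.camera("scene"); s=r.read_state();print(s["ee_pos"],s["eef_rot"],s["time"])
cv2.imwrite("pics/s4.png",cv2.resize(a[110:260,180:390],None,fx=3.8,fy=3.8,interpolation=cv2.INTER_CUBIC))
w=r.camera("wrist")
cv2.imwrite("pics/w4.png",w)
E
```

```text
[0.47489451 0.00431922 0.13288289] [-0.00691662  0.99984001  0.00681449  0.01502243] 5.2833
```

View pics/s4.png

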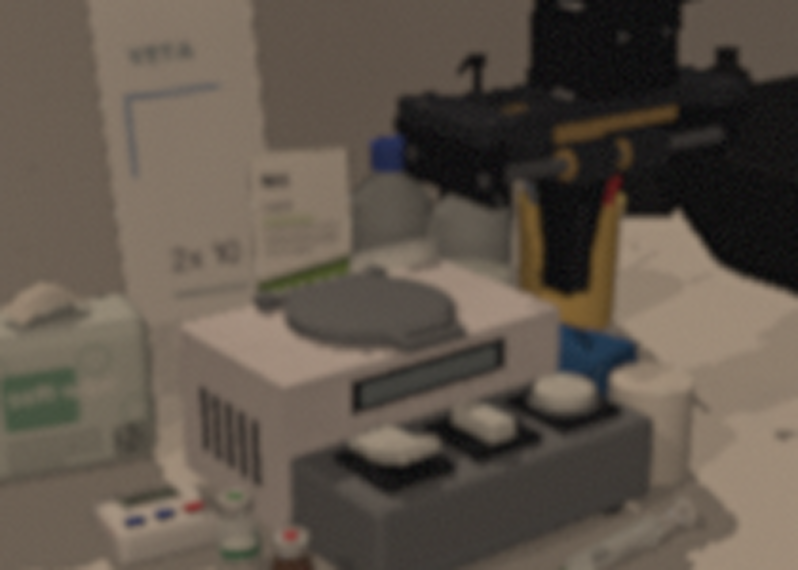

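View pics/w4.png

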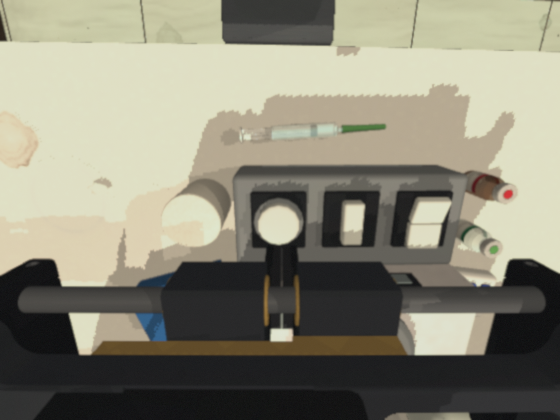

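{"op": "send_rows", "data": {"commands": [[-0.1, 0, -0.5, 0, 0, 0, 1], [0, 0, -0.5, 0, 0, 0, 1], [0, 0, -0.5, 0, 0, 0, 1], [0, 0, -0.1, 0, 0, 0, 1]]}}

```text
time: 5.67
ee_pos: [0.4733, 0.0106, 0.0841]
eef_rot: [-0.011, 1.0, 0.008, 0.016]
ft_force: [0.5, -0.3, -0.2]
width: 0.0001
```

{"op": "send_rows", "data": {"commands": [[-0.05, -0.25, -0.05, 0, 0, 0, 1], [0, 0, -0.15, 0, 0, 0, 1], [0, 0, -0.15, 0, 0, 0, 1], [0, 0, -0.15, 0, 0, 0, 1]]}}

```text
time: 6.0
ee_pos: [0.4723, 0.005, 0.0696]
eef_rot: [-0.013, 1.0, 0.008, 0.016]
ft_force: [-17.3, -4.1, 53.8]
width: 0.0007
```

{"op": "send_rows", "data": {"commands": [[0, 0, -0.03, 0, 0, 0, 1], [0, 0, -0.03, 0, 0, 0, 1], [0, 0, -0.03, 0, 0, 0, 1]]}}

```text
time: 6.25
ee_pos: [0.4723, 0.0049, 0.0704]
eef_rot: [-0.013, 1.0, 0.009, 0.015]
ft_force: [-6.0, 0.2, 12.0]
width: 0.0002
```

{"op": "send_rows", "data": {"commands": [[0, 0, 0.2, 0, 0, 0, 1], [0, 0, 0.7, 0, 0, 0, 1], [0, 0, 0.9, 0, 0, 0, 1], [0, 0, 0.9, 0, 0, 0, 1], [0, 0, 0.9, 0, 0, 0, 1], [0, 0, 0.5, 0, 0, 0, 1], [0, 0, 0, 0, 0, 0, 1], [0, 0, 0, 0, 0, 0, 1]]}}

```text
time: 6.92
ee_pos: [0.4726, 0.0047, 0.2012]
eef_rot: [-0.012, 1.0, 0.009, 0.017]
ft_force: [0.5, 0.7, -0.3]
width: 0.0003
```

```bash
python3 - <<'E'
from h import *
from bench import r
a=r.camera("scene"); s=r.read_state();print(s["ee_pos"],s["ft_force"],s["time"])
cv2.imwrite("pics/s5.png",cv2.resize(a[110:290,180:390],None,fx=3.3,fy=3.3,interpolation=cv2.INTER_CUBIC))
cv2.imwrite("pics/w5.png",r.camera("wrist"))
E
```

```text
[0.47263799 0.0046545  0.20105763] [ 0.46393624  0.58460834 -0.68675584] 6.9667
```

View pics/s5.png

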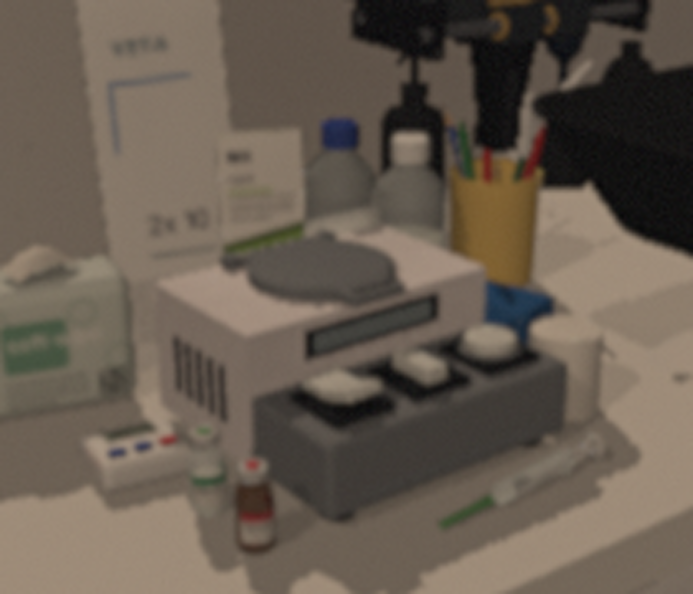

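View pics/w5.png

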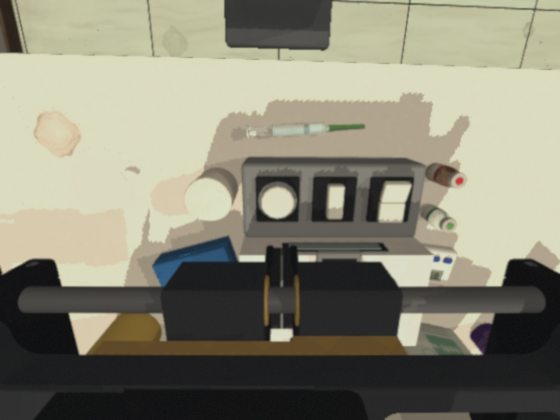

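```bash
python3 -c "
from bench import r
print(r.close_job())"
```

```text
the job is handed in; nothing more can be done
None
```

I shut the lid, switched the rocker on, then pressed the round key and let it come back up, in that order. I handed the job in at about 7 s of the 42 s allowed. No verdict is reported, so the results below come from my own checks.

- **Lid:** it stopped dead at z ≈ 107 mm, against 109 mm expected when shut. The wrist force there peaked at 114 N, close to the 120 N limit. I pressed more gently after that.
- **Rocker:** it stopped at z ≈ 74 mm, as expected, with 22 N on the tool. The pictures afterwards show its front half raised.
- **Round key:** it went fully down, to z ≈ 70 mm, and I held it there for about 0.25 s.
- **Sideways drift:** on the way down to the round key the tool drifted about 7 mm in y. I corrected that before touching the key.

The last scene and wrist pictures show the lid shut, the rocker on and both keys up. I never touched the oblong key. The bystanders look undisturbed, but I judged that by eye and did not re-measure their positions. The tool was about 0.13 m above the round key and read close to zero force.

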